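# Put the microscope objectives back in their colour-coded dishes

## Task

Four microscope objectives have been unscrewed for cleaning and are standing about the lab bench. Put each one away in the storage dish of its own colour, standing upright and flat on the floor of the dish; set them down rather than drop them, and do not tip them over. Leave the oil bottle and the slide box where they are.

Things in the scene. Friction and masses are not known exactly. Their poses are not given: they have to be found in the camera images.
- objective_red_mid (a point): microscope objective with a red colour code: loose, standing upright on its flat mounting end, lens up; 60 mm tall, about 0.12 kg. From the bottom: steel mounting flange 30 mm in diameter and 6 mm high, black straight barrel 28 mm in diameter up to 44 mm (with a thin red ring near its top), red cone narrowing to 19 mm at 57 mm, small steel lens tip. The point is its centre, on its axis and 30 mm above its underside; z is its axis, up. Grip the straight barrel.
- objective_yellow_mid (a point): microscope objective with a yellow colour code: loose, standing upright on its flat mounting end, lens up; 60 mm tall, about 0.12 kg. From the bottom: steel mounting flange 30 mm in diameter and 6 mm high, black straight barrel 28 mm in diameter up to 44 mm (with a thin yellow ring near its top), yellow cone narrowing to 19 mm at 57 mm, small steel lens tip. The point is its centre, on its axis and 30 mm above its underside; z is its axis, up. Grip the straight barrel.
- objective_green_mid (a point): microscope objective with a green colour code: loose, standing upright on its flat mounting end, lens up; 60 mm tall, about 0.12 kg. From the bottom: steel mounting flange 30 mm in diameter and 6 mm high, black straight barrel 28 mm in diameter up to 44 mm (with a thin green ring near its top), green cone narrowing to 19 mm at 57 mm, small steel lens tip. The point is its centre, on its axis and 30 mm above its underside; z is its axis, up. Grip the straight barrel.
- objective_blue_mid (a point): microscope objective with a blue colour code: loose, standing upright on its flat mounting end, lens up; 60 mm tall, about 0.12 kg. From the bottom: steel mounting flange 30 mm in diameter and 6 mm high, black straight barrel 28 mm in diameter up to 44 mm (with a thin blue ring near its top), blue cone narrowing to 19 mm at 57 mm, small steel lens tip. The point is its centre, on its axis and 30 mm above its underside; z is its axis, up. Grip the straight barrel.
- dish_red: red storage dish, fixed to the bench: a round shallow dish 64 mm in outer diameter, its rim 8 mm high and 7 mm thick, in solid red, with a white recess 50 mm in diameter whose floor lies 3 mm above the bench (rim 5 mm above the floor). Origin: centre of its underside, on the bench; z up.
- dish_yellow: yellow storage dish, fixed to the bench: a round shallow dish 64 mm in outer diameter, its rim 8 mm high and 7 mm thick, in solid yellow, with a white recess 50 mm in diameter whose floor lies 3 mm above the bench (rim 5 mm above the floor). Origin: centre of its underside, on the bench; z up.
- dish_green: green storage dish, fixed to the bench: a round shallow dish 64 mm in outer diameter, its rim 8 mm high and 7 mm thick, in solid green, with a white recess 50 mm in diameter whose floor lies 3 mm above the bench (rim 5 mm above the floor). Origin: centre of its underside, on the bench; z up.
- dish_blue: blue storage dish, fixed to the bench: a round shallow dish 64 mm in outer diameter, its rim 8 mm high and 7 mm thick, in solid blue, with a white recess 50 mm in diameter whose floor lies 3 mm above the bench (rim 5 mm above the floor). Origin: centre of its underside, on the bench; z up.
- oil_bottle_mid (a point): bystander: small amber oil bottle with paper band and white cap, loose and light, standing upright, 28 mm in diameter and 68 mm tall, in among the objectives and dishes. The point is its centre, 34 mm above the bench; z up.
- slide_box_mid (a point): bystander: box of microscope slides, yellow base with clear cover, loose, 60 mm (x) by 100 mm (y) by 38 mm high, behind the dishes as seen from the robot. The point is its centre, 19 mm above the bench; z up.
There are look-alikes about, which are no part of the job. What is shaped like the dish_green but pink or purple is not meant.

How it is judged:
At the end, for the whole second after the job is handed in: Each objective stands upright (0.1 rad), released and at rest in the dish of its own colour: axis within 12.5 mm of the dish's centre, underside less than 2.5 mm above the dish floor. Oil bottle and slide box within 20 mm of where they began, upright within 0.1 rad (horizontal distance between objective_red_mid and dish_red below 0.0125 m and z of objective_red_mid in the frame of dish_red below 0.0355 m and angle between each of objective_red_mid, objective_yellow_mid, objective_green_mid, objective_blue_mid, oil_bottle_mid, slide_box_mid's own z axis and vertical below 0.1 rad and linear speed of each of objective_red, objective_yellow, objective_green, objective_blue below 0.02 m/s and angular speed of each of objective_red, objective_yellow, objective_green, objective_blue below 0.3 rad/s and horizontal distance between objective_yellow_mid and dish_yellow below 0.0125 m and z of objective_yellow_mid in the frame of dish_yellow below 0.0355 m and horizontal distance between objective_green_mid and dish_green below 0.0125 m and z of objective_green_mid in the frame of dish_green below 0.0355 m and horizontal distance between objective_blue_mid and dish_blue below 0.0125 m and z of objective_blue_mid in the frame of dish_blue below 0.0355 m and distance of each of oil_bottle_mid, slide_box_mid from where it was at the start of the episode below 0.02 m); the robot touches nothing.
It fails at once if an objective is tipped over (angle between any of objective_red_mid, objective_yellow_mid, objective_green_mid, objective_blue_mid's own z axis and vertical above 0.7 rad).
It fails at once if an objective is dropped (falls free, faster than 0.6 m/s) ((contact force between objective_red and anything else below 0.02 N and linear speed of objective_red above 0.6 m/s) or (contact force between objective_yellow and anything else below 0.02 N and linear speed of objective_yellow above 0.6 m/s) or (contact force between objective_green and anything else below 0.02 N and linear speed of objective_green above 0.6 m/s) or (contact force between objective_blue and anything else below 0.02 N and linear speed of objective_blue above 0.6 m/s)).
It fails at once if the oil bottle is moved by more than 20 mm or knocked over (distance of oil_bottle_mid from where it was at the start of the episode above 0.02 m or angle between oil_bottle_mid's own z axis and vertical above 0.4 rad).
It fails at once if the slide box is moved by more than 20 mm or knocked over (distance of slide_box_mid from where it was at the start of the episode above 0.02 m or angle between slide_box_mid's own z axis and vertical above 0.4 rad).
It also fails if it takes over 104 s, if anything falls off the work surface, if the arm or the gripper's body presses on something with over 40 N, if the wrist force passes 120 N, or if a joint passes its speed limit or range.

## Robot

A 7-joint arm with a two-finger parallel gripper is mounted at the origin on the work surface. World frame = base frame: x ahead of the robot, y to its left, z up, the work surface at z = 0. Lengths are in m, angles in rad, forces in N, time in s.
With the tool pointing down it reaches from about 0.375 to 0.925 m from the base axis. Payload 3.1 kg.
Tool frame: the origin (TCP) lies between the finger pads; the fingertips stand 19 mm ahead of it and the grasp point (between the pads) is the TCP; z points along the fingers, y is the direction in which the jaws open and shut (so a half turn about z gives the same grasp; the last joint's range is limited). The gripper opens to 85 mm and grips with 20 to 120 N. Pads are 22 mm wide; open, the fingers measure 114 mm over their backs; the gripper's body (76 mm by 85 mm) begins 54 mm behind the grasp point. The pads swing forward as they close: fully open they stand 13 mm farther back than shut.
Start: joints at [-1.314, 0.383, 0.044, 1.598, -0.018, 1.161, -0.05], TCP at [0.226, 0.61, 0.25] pointing down, gripper open.
Joint ranges: [-2.61, 2.61], [-0.41, 2.15], [-1.48, 1.57], [0, 2.5], [-1.57, 4.71], [0.05, 1.97], [-2.85, 2.85]. Speed limits (rad/s): [2.79, 2.79, 3.14, 3.14, 3.14, 3.14, 3.14].

## Interface

Orientations are given as a unit quaternion [x, y, z, w].
In Python, from bench import move_ptp, movel, move_j, move_gripper, pause, inverse_kinematics, read_camera, camera_params, MotionError, sign_off, look_for, tip_of, read_time_s, read_qpos, read_joint_vel, read_effort, read_eef_pos, read_tcp_rot, read_ft_force, read_ft_torque, read_finger_gap gives the robot as it stands. Calls block until the motion is done:
- move_ptp(position, orientation): joint-space move of the TCP to a pose.
- movel(position, orientation=None, speed=0.15): straight line of the TCP; orientation=None keeps the orientation; speed is the mean speed in m/s.
- move_j(angles): joint-space move.
- move_gripper(opening, effort=None): finger opening in m; effort is the grip in N (None keeps the last); returns when the fingers have stopped.
- pause(seconds).
- inverse_kinematics(position, orientation): joint angles nearest the present ones, or None.
- read_camera(name): name is "scene" or "top" or "wrist"; returns the picture (420x560x3 uint8, red, green, blue); there is no depth.
- camera_params(name): a dict with "K" (3x3 intrinsics, pixels), "camera_from_world" (4x4, takes a point from world to camera coordinates). Camera axes: x right, y down, z forward; pixel columns grow to the right and rows downward; lengths in m; the calibration is good to about 2 mm. A picture is of the moment at which its call begins: read the wrist's pose just before it. camera_params takes no time and is no camera call; for the wrist camera it gives the pose at the moment of the call.
A pose or a line that the arm cannot do raises MotionError and nothing moves.
- sign_off(): hands the job in, once; it reports no verdict.
Trained networks look in the newest picture that a camera, given by its name, has taken for a name from the list of things; names that differ only in an ending like _2 or _b are one class to them, and where a whole thing is asked for, a point or a joint stands for the part that bears it (a point fixed in the world has none). Each returns a list of dicts, best first, with "confidence" (0 to 1); they miss things now and then, are a little off and sometimes report something else, mostly with a low value. They report only what shows in the picture. A call takes as long as a camera call. They do not tell look-alikes from the thing itself.
- look_for(camera, name): "at" ([column, row] in pixels, amid what is visible of it).
- tip_of(camera, name): "at" ([column, row] in pixels: a listed point, or the origin of a listed thing).
Readings, each from a call of its own:
- read_time_s(): time.
- read_qpos(): joint angles.
- read_joint_vel(): joint speeds.
- read_effort(): joint torques, N m.
- read_eef_pos(): TCP position.
- read_tcp_rot(): TCP orientation.
- read_ft_force(): force on the tool from outside, world axes, zero at the start.
- read_ft_torque(): the same for the moment, N m.
- read_finger_gap(): finger opening in m.
Only numpy, scipy, OpenCV 4.12 (cv2) and the standard library are available. Lean on these libraries where they do the work, as an engineer would, in place of code of your own. Each camera call takes 0.05 s, during which the arm holds its last target.

## Working session

There is one attempt and no reset: what is moved stays moved. The work goes in short steps, each a Python script; the robot and the scene stay as the last script left them, time stands still between calls to the robot, and variables do not carry over. Pictures are saved under pics/ and viewed, and the job is handed in when it is done.

```bash
ls; mkdir -p pics; python3 - <<'E'
from bench import *
import cv2
for n in ("scene","top","wrist"):
    im=read_camera(n); cv2.imwrite(f"pics/a_{n}.png",im[:,:,::-1])
    p=camera_params(n); print(n,p["K"],p["camera_from_world"])
print(read_time_s(),read_eef_pos(),read_tcp_rot(),read_finger_gap())
E
```

```text
pics
scene [[397.04745738   0.         276.89511345]
 [  0.         397.04745738 213.06880781]
 [  0.           0.           1.        ]] [[-0.83269603  0.55370084  0.00571875  0.52214677]
 [ 0.39055902  0.59460987 -0.70278215 -0.17179289]
 [-0.39253149 -0.5829704  -0.71138214  1.07577841]
 [ 0.          0.          0.          1.        ]]
top [[474.81698221   0.         277.43359315]
 [  0.         474.81698221 204.89447623]
 [  0.           0.           1.        ]] [[ 0.01392593 -0.99980736 -0.01383144 -0.07208966]
 [-0.99394444 -0.01233373 -0.10918942  0.59195289]
 [ 0.1089978   0.01526825 -0.99392473  0.92590974]
 [ 0.          0.          0.          1.        ]]
wrist [[330.67661502   0.         280.26884274]
 [  0.         330.67661502 206.52375878]
 [  0.           0.           1.        ]] [[ 0.34675418  0.9379548  -0.00152601 -0.64925015]
 [ 0.88829775 -0.32787315  0.32159961 -0.04196014]
 [ 0.30114556 -0.11287156 -0.94687452  0.37986508]
 [ 0.          0.          0.          1.        ]]
0.15 [0.22555512 0.60886469 0.24917923] [ 1.76440358e-01  9.84310806e-01 -1.00899295e-03 -1.36616926e-04] 0.08517670275455934
```

View pics/a_top.png

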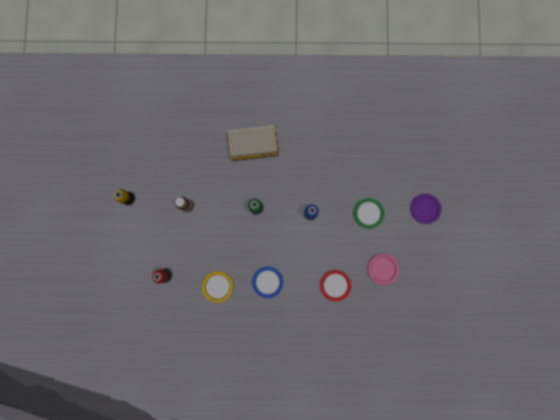

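View pics/a_scene.png

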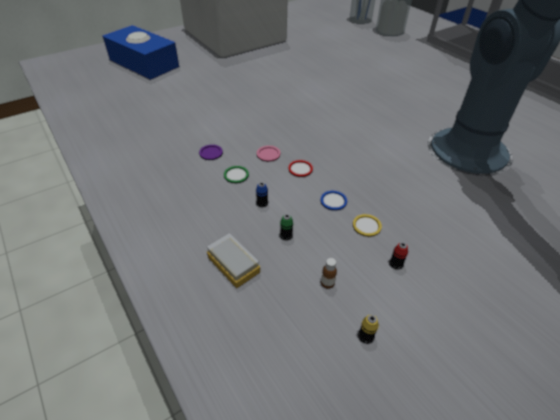

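View pics/a_wrist.png

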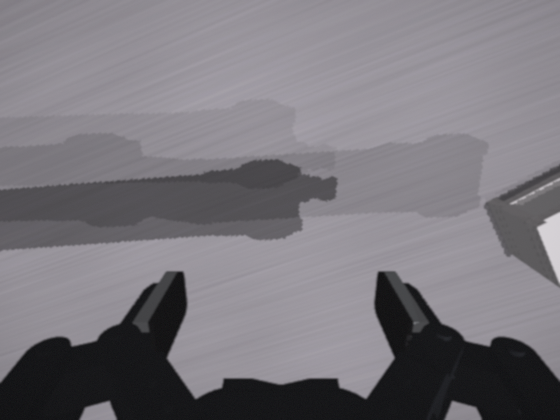

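```bash
cat > h.py <<'E'
from bench import *
import numpy as np, cv2
def proj(cam,uv,z):
    p=camera_params(cam); K=np.array(p["K"]);T=np.array(p["camera_from_world"])
    R=T[:3,:3];t=T[:3,3]; o=-R.T@t
    d=R.T@np.linalg.solve(K,[uv[0],uv[1],1.])
    return o+d*(z-o[2])/d[2]
COL=["red","yellow","green","blue"]
NAMES={f"objective_{c}_mid":.03 for c in COL}
NAMES.update({f"dish_{c}":0. for c in COL}); NAMES.update(oil_bottle_mid=.034,slide_box_mid=.019)
E
python3 - <<'E'
from h import *
for cam in ("top","scene"):
    read_camera(cam)
    for n,z in NAMES.items():
        for r in tip_of(cam,n)[:3]:
            print(cam,n,round(r["confidence"],2),np.round(r["at"]),np.round(proj(cam,r["at"],z)[:2],3))
E
```

```text
top objective_red_mid 0.68 [159. 278.] [0.443 0.171]
top objective_yellow_mid 0.74 [120. 197.] [0.605 0.257]
top objective_green_mid 0.56 [254. 205.] [ 0.591 -0.018]
top objective_blue_mid 0.63 [313. 211.] [ 0.581 -0.136]
top dish_red 0.85 [336. 283.] [ 0.437 -0.185]
top dish_yellow 0.94 [218. 283.] [0.434 0.055]
top dish_green 0.87 [425. 207.] [ 0.595 -0.37 ]
top dish_green 0.77 [365. 211.] [ 0.585 -0.246]
top dish_green 0.64 [381. 267.] [ 0.471 -0.277]
top dish_blue 0.9 [268. 283.] [ 0.435 -0.047]
top oil_bottle_mid 0.77 [181. 202.] [0.595 0.13 ]
top slide_box_mid 0.95 [250. 140.] [ 0.729 -0.006]
scene objective_red_mid 0.63 [397. 253.] [0.45  0.162]
scene objective_yellow_mid 0.91 [366. 326.] [0.609 0.247]
scene objective_green_mid 0.63 [287. 226.] [ 0.59  -0.019]
scene objective_green_mid 0.29 [367. 326.] [0.609 0.247]
scene objective_blue_mid 0.53 [262. 196.] [ 0.586 -0.125]
scene dish_red 0.89 [300. 168.] [ 0.431 -0.186]
scene dish_yellow 0.78 [364. 228.] [0.434 0.057]
scene dish_green 0.77 [268. 152.] [ 0.463 -0.289]
scene dish_green 0.71 [213. 153.] [ 0.586 -0.368]
scene dish_green 0.6 [234. 176.] [ 0.588 -0.252]
scene dish_blue 0.86 [332. 203.] [ 0.445 -0.042]
scene oil_bottle_mid 0.73 [329. 273.] [0.594 0.128]
scene slide_box_mid 0.85 [232. 258.] [ 0.724 -0.015]
```

Top view: red objective (160,276), yellow (122,196), green (255,206), blue (312,212). The dishes are yellow (217,287), blue (268,282), red (335,285) and green (368,213). The purple (425,208) and pink (383,269) dishes are the look-alikes. Next I refine the dishes by colour and take a close look at red.

```bash
cat >> h.py <<'E'
HUE={"red":(172,6),"yellow":(20,34),"green":(50,85),"blue":(105,124)}
def mask(im,c):
    h=cv2.cvtColor(im,cv2.COLOR_RGB2HSV); lo,hi=HUE[c]; H=h[:,:,0]
    m=((H>=lo)&(H<=hi)) if lo<hi else ((H>=lo)|(H<=hi))
    return (m&(h[:,:,1]>110)&(h[:,:,2]>40)).astype(np.uint8)
def dish_fit(cam,im,c,near,rad=45):
    m=mask(im,c); yy,xx=np.indices(m.shape); m[(xx-near[0])**2+(yy-near[1])**2>rad**2]=0
    cs,_=cv2.findContours(m,cv2.RETR_EXTERNAL,cv2.CHAIN_APPROX_NONE)
    if not cs: return None
    k=max(cs,key=cv2.contourArea)
    if len(k)<8: return None
    w=np.array([proj(cam,p[0],.006)[:2] for p in k]); (x,y),r=cv2.minEnclosingCircle((w*1000).astype(np.float32))
    return x/1000,y/1000,r/1000
Q=[0.,1.,0.,0.]
E
python3 - <<'E'
from h import *
px={"top":{"red":(335,285),"yellow":(217,287),"green":(368,213),"blue":(268,282)},
"scene":{"red":(300,168),"yellow":(367,225),"green":(236,174),"blue":(333,200)}}
for cam in px:
    im=read_camera(cam)
    for c in COL: print(cam,c,np.round(dish_fit(cam,im,c,px[cam][c],25),4))
move_ptp([0.445,0.167,0.2],Q)
im=read_camera("wrist"); cv2.imwrite("pics/b_wrist.png",im[:,:,::-1])
r=tip_of("wrist","objective_red_mid")
for x in r: print(x, proj("wrist",x["at"],.03))
p=camera_params("wrist")["camera_from_world"]; p=np.array(p); print(-p[:3,:3].T@p[:3,3], read_eef_pos(), read_time_s())
E
```

```text
top red [ 0.433  -0.1834  0.0314]
top yellow [0.4271 0.0569 0.0318]
top green [ 0.5814 -0.252   0.0304]
top blue [ 0.4377 -0.0452  0.0313]
scene red [ 0.435  -0.1828  0.0328]
scene yellow [0.4285 0.0575 0.032 ]
scene green [ 0.5681 -0.2412  0.0233]
scene blue [ 0.4394 -0.0446  0.0319]
{'at': [280.6, 191.2], 'confidence': 0.66} [0.44704664 0.16914957 0.03      ]
[0.36221336 0.1683878  0.32318614] [0.44505299 0.1683818  0.20020018] 3.2583
```

View pics/b_wrist.png

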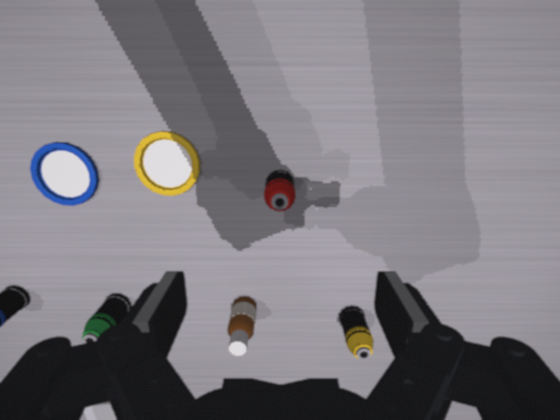

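The wrist view shows the red objective at (280,190), and the network's position agrees with it. The dish fits from the two cameras agree to about 2 mm. Scene green was only partly masked, so I use top there. Now I pick red.

```bash
cat >> h.py <<'E'
DISH={"red":(.434,-.183),"yellow":(.428,.057),"green":(.581,-.252),"blue":(.4385,-.045)}
ZG=.031
def wrist_locate(c):
    im=read_camera("wrist"); out=[proj("wrist",x["at"],.03)[:2] for x in tip_of("wrist",f"objective_{c}_mid") if x["confidence"]>.3]
    # colour patch: cone+tip, mean height ~ .05
    return im,out
def pick(x,y,lift=.13):
    movel([x,y,.10],Q,.2); movel([x,y,ZG],Q,.07)
    move_gripper(0.0,30); print("gap",read_finger_gap(),"F",read_ft_force())
    movel([x,y,lift],Q,.12); print("gap up",read_finger_gap(),"F",read_ft_force())
def place(c,lift=.13):
    x,y=DISH[c]
    move_ptp([x,y,lift],Q); movel([x,y,.05],Q,.12)
    # grasp kept ZG above underside; floor at 3 mm
    z=.05; f0=np.array(read_ft_force())[2]
    movel([x,y,ZG+.006],Q,.04)
    z=ZG+.006
    while z>ZG+.0015:
        z-=.001; movel([x,y,z],Q,.02); f=np.array(read_ft_force())[2]
        if f-f0>2: break
    print("set z",z,"df",f-f0, read_eef_pos())
    move_gripper(.06); movel([x,y,.13],Q,.15)
E
python3 - <<'E'
from h import *
pick(.447,.169); print(read_time_s())
im=read_camera("wrist"); cv2.imwrite("pics/c_wrist.png",im[:,:,::-1])
E
```

```text
gap 0.027389715783030184 F [-0.03139812  0.10260843  3.1094517 ]
gap up 0.027271717216225524 F [ 0.07221689 -0.7269515  -2.0875623 ]
6.575
```

View pics/c_wrist.png

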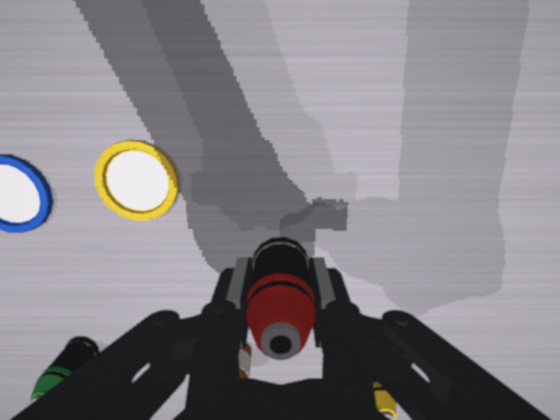

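Red is held upright between the pads (gap 27 mm). Next I place it and take a picture.

```bash
python3 - <<'E'
from h import *
place("red"); print(read_time_s())
im=read_camera("wrist"); cv2.imwrite("pics/d_wrist.png",im[:,:,::-1])
for x in tip_of("wrist","objective_red_mid"): print(x["confidence"],proj("wrist",x["at"],.033))
move_ptp([.607,.252,.2],Q)
im=read_camera("wrist"); cv2.imwrite("pics/e_wrist.png",im[:,:,::-1])
for x in tip_of("wrist","objective_yellow_mid"): print(x,proj("wrist",x["at"],.03))
print(read_time_s())
E
python3 -c "
import cv2;a=cv2.imread('pics/d_wrist.png');b=cv2.imread('pics/e_wrist.png')
cv2.imwrite('pics/de.png',cv2.resize(cv2.hconcat([a,b]),(800,300)))"
```

```text
set z 0.033999999999999996 df 3.531992430189904 [ 0.43421048 -0.18305691  0.03428544]
11.2
0.72 [ 0.43306495 -0.18229559  0.033     ]
{'at': [284.8, 188.6], 'confidence': 0.59} [0.60686329 0.25353021 0.03      ]
13.125
```

View pics/de.png

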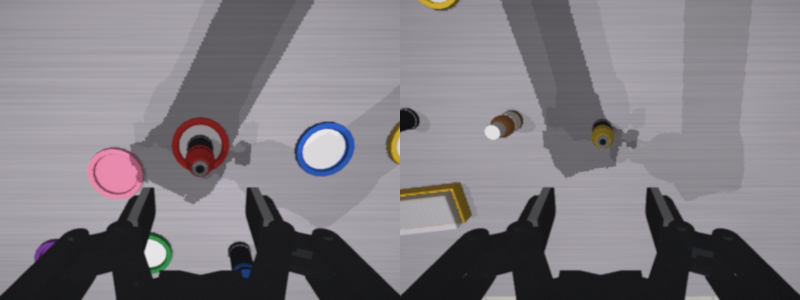

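Left: red stands centred in its dish. Right: the yellow objective is at about (285,189), clear of the bottle. Continuing with yellow, then green.

```bash
python3 - <<'E'
from h import *
pick(.607,.2535); place("yellow")
im=read_camera("wrist"); a=im
for x in tip_of("wrist","objective_yellow_mid"): print(x["confidence"],proj("wrist",x["at"],.033))
move_ptp([.5905,-.0185,.2],Q)
b=read_camera("wrist"); cv2.imwrite("pics/fg.png",cv2.resize(np.hstack([a,b]),(800,300))[:,:,::-1])
for x in tip_of("wrist","objective_green_mid"): print(x,proj("wrist",x["at"],.03))
print(read_time_s())
E
```

```text
gap 0.0270223293953351 F [0.2241521  0.0055492  1.52163747]
gap up 0.027028795069298346 F [-0.6231768  -0.63187403 -1.80123095]
set z 0.033999999999999996 df 4.943935669052801 [0.42816317 0.05702108 0.03452819]
0.72 [0.42847625 0.05633197 0.033     ]
{'at': [281.0, 192.3], 'confidence': 0.57} [ 0.58977051 -0.01573214  0.03      ]
21.55
```

View pics/fg.png

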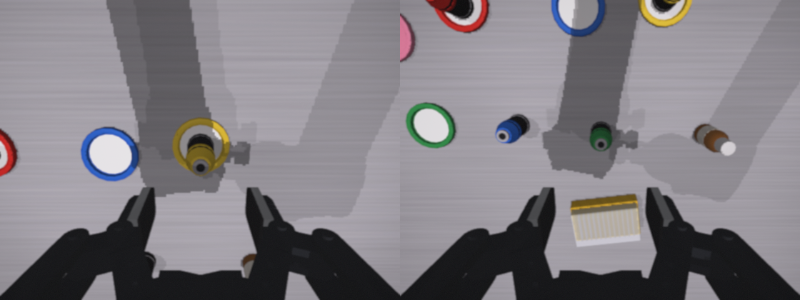

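Left: yellow is centred in its dish. Right: the green objective is at (281,192) and the slide box is well ahead of it. Next green, then blue.

```bash
python3 - <<'E'
from h import *
pick(.590,-.0165,.16); place("green",.16)
im=read_camera("wrist"); a=im
for x in tip_of("wrist","objective_green_mid"): print(x["confidence"],proj("wrist",x["at"],.033))
move_ptp([.583,-.132,.2],Q)
b=read_camera("wrist"); cv2.imwrite("pics/hi.png",cv2.resize(np.hstack([a,b]),(800,300))[:,:,::-1])
for x in tip_of("wrist","objective_blue_mid"): print(x,proj("wrist",x["at"],.03))
print(read_time_s())
E
```

```text
gap 0.026976532892668107 F [-0.86243442  0.30223886  3.26397979]
gap up 0.027038114403177445 F [-0.12734922 -0.38300299 -1.4688151 ]
set z 0.033999999999999996 df 4.9055273671309445 [ 0.58116868 -0.25208821  0.03460238]
0.95 [ 0.58066543 -0.25224371  0.033     ]
{'at': [280.7, 187.2], 'confidence': 0.61} [ 0.57916351 -0.13341543  0.03      ]
30.2
```

View pics/hi.png

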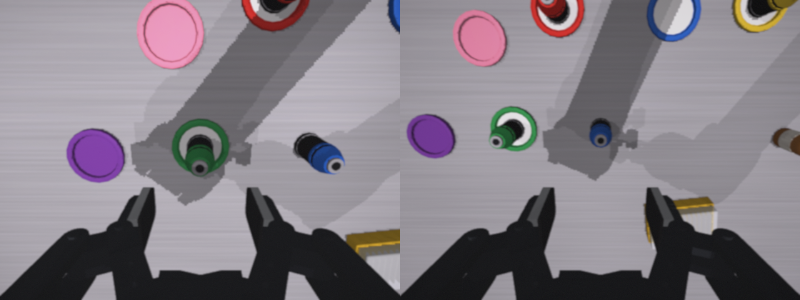

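Left: green stands in the green dish, not the purple one. Right: the blue objective is at (281,187). Next blue, then final checks from clear of the bench.

```bash
python3 - <<'E'
from h import *
pick(.580,-.133,.16); place("blue",.16)
a=read_camera("wrist")
for x in tip_of("wrist","objective_blue_mid"): print(x["confidence"],proj("wrist",x["at"],.033))
movel([DISH["blue"][0],DISH["blue"][1],.25],Q,.2)
move_ptp([.226,.61,.25],Q)
for cam in ("top","scene"):
    im=read_camera(cam); cv2.imwrite(f"pics/z_{cam}.png",im[:,:,::-1])
    for n,z in NAMES.items():
        if n.startswith("dish"): continue
        zz=z+(.003 if n.startswith("obj") else 0)
        for x in tip_of(cam,n)[:1]: print(cam,n,np.round(x["confidence"],2),np.round(proj(cam,x["at"],zz)[:2],3))
cv2.imwrite("pics/z.png",cv2.resize(np.hstack([cv2.imread("pics/z_top.png"),cv2.imread("pics/z_scene.png")]),(800,300)))
cv2.imwrite("pics/zw.png",a[:,:,::-1])
print(read_time_s())
E
```

```text
gap 0.027381151204750577 F [-0.46533594 -0.34108596  3.35642881]
gap up 0.02695979303704533 F [ 0.35003227  0.43705421 -2.2796763 ]
set z 0.033999999999999996 df 6.2198230226052065 [ 0.43871749 -0.04501782  0.0345115 ]
0.98 [ 0.4385617  -0.04263531  0.033     ]
top objective_red_mid 0.56 [ 0.435 -0.184]
top objective_yellow_mid 0.51 [0.43  0.062]
top objective_green_mid 0.72 [ 0.583 -0.251]
top objective_blue_mid 0.72 [ 0.442 -0.05 ]
top oil_bottle_mid 0.49 [0.592 0.123]
top slide_box_mid 0.89 [ 0.73  -0.005]
scene objective_red_mid 0.81 [ 0.436 -0.181]
scene objective_yellow_mid 0.71 [0.429 0.053]
scene objective_green_mid 0.71 [ 0.576 -0.266]
scene objective_blue_mid 0.81 [ 0.442 -0.032]
scene oil_bottle_mid 0.97 [0.598 0.131]
scene slide_box_mid 0.97 [ 0.724 -0.013]
41.8
```

View pics/z.png

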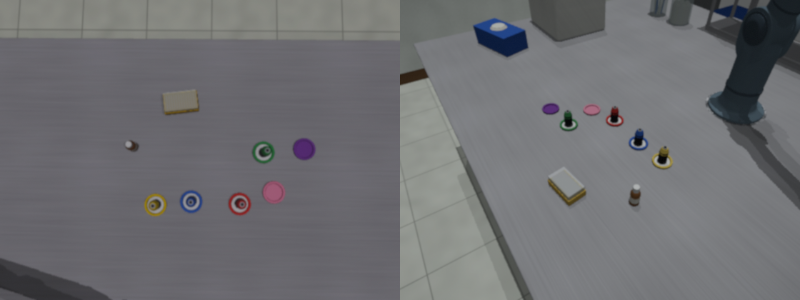

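View pics/zw.png

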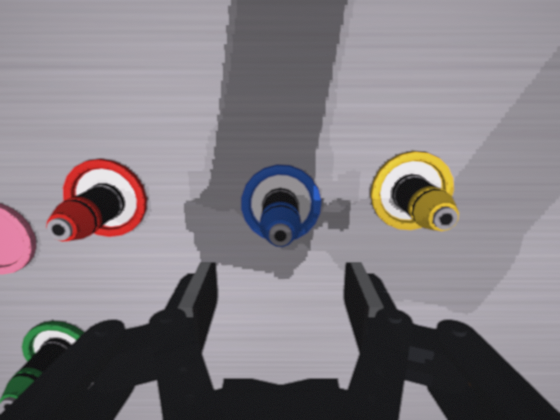

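All four objectives look centred in their own dishes. Two scene-camera network readings are 13–15 mm off (green and blue), while the wrist and top readings agree with the dishes. I'll check those two on an enlarged scene crop with a projected model.

```bash
python3 - <<'E'
from h import *
out=[]
for cam in("scene","top"):
    im=cv2.imread(f"pics/z_{cam}.png"); p=camera_params(cam); T=np.array(p["camera_from_world"]);K=np.array(p["K"])
    for c in("green","blue"):
        f=lambda P:(lambda q:q[:2]/q[2])(K@(T[:3,:3]@np.array(P)+T[:3,3]))
        x,y=DISH[c]; u,v=np.round(f((x,y,.03))).astype(int)
        cr=cv2.resize(im[v-24:v+24,u-24:u+24],(300,290),interpolation=cv2.INTER_CUBIC)
        S=np.array([300/48,290/48])
        for z,r in((.063,.008),(.003,.015),(.008,.032)):
            pts=np.array([(f((x+r*np.cos(t),y+r*np.sin(t),z))-[u-24,v-24]+.5)*S for t in np.linspace(0,6.28,40)])
            cv2.polylines(cr,[pts.astype(np.int32)],True,(255,0,255),1)
        out.append(cr)
cv2.imwrite("pics/chk.png",np.vstack([np.hstack(out[:2]),np.hstack(out[2:])]))
E
```

```text
(no output)
```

View pics/chk.png

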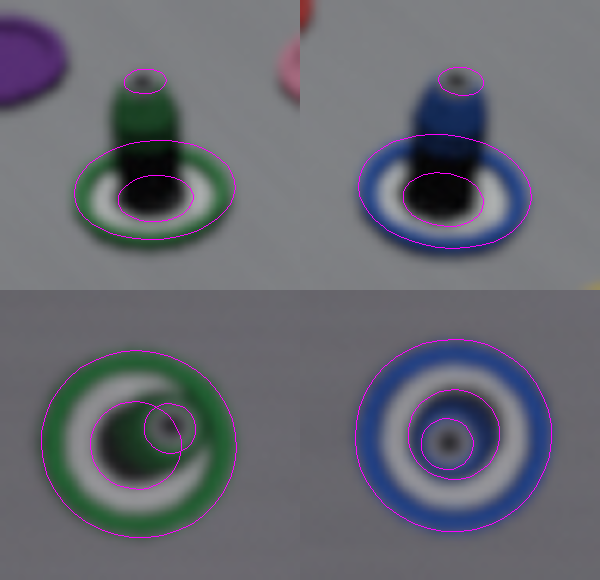

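The projected outlines match the picture to within 1–2 px, so the two scene readings were network error. Both objectives stand centred on the dish floor. Handing in.

```bash
python3 -c "
from bench import *
sign_off()"
```

```text
the job is handed in; nothing more can be done
```

I put all four objectives into the dishes of their own colour. Each was gripped on the barrel and lowered until it touched the dish floor, then released. I handed in at about 42 s of the 104 s allowed; the sign-off gives no verdict.

- **Objectives:** The wrist-camera check after each placing put every objective within about 2.5 mm of its dish centre. The final pictures show all four upright, and the purple and pink look-alike dishes were left alone.
- **Oil bottle and slide box:** Nothing suggests either one moved. The slide box read within 2 mm of its starting position from both cameras. The oil bottle read within 5 mm from the scene camera and 8 mm from the top one, which is about the scatter of the network's readings.
- **Readings that disagreed:** The network's last scene-camera readings put green 15 mm and blue 13 mm off centre. I drew the expected outlines over the scene and top pictures, and both objectives matched them to within 1–2 px, so I took those two readings as network error.
- **Scene camera's green dish fit:** The colour fit of the green dish covered only part of the rim there, so I used the top camera's fit instead.

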